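Draw the hook bar from the keeper stand and hang it on the rail

ROBOT

A 6-joint arm with a two-finger parallel gripper is mounted at the origin on the work surface. World frame = base frame: x ahead of the robot, y to its left, z up, the work surface at z = 0. Lengths are in m, angles in rad, forces in N, time in s.
With the tool pointing down it reaches from about 0.35 to 0.975 m from the base axis. Payload 4.9 kg.
Tool frame: the origin (TCP) lies between the finger pads; the fingertips stand 25 mm ahead of it and the grasp point (between the pads) lies 6 mm ahead of it; z points along the fingers, y is the line along which they close (so a half turn about z gives the same grasp; the last joint's range is limited). The gripper opens to 85 mm and grips with 20 to 120 N. Pads are 22 mm wide; open, the fingers measure 114 mm over their backs; the gripper's body (76 mm by 85 mm) begins 54 mm behind the grasp point. The pads swing forward as they close: fully open they stand 13 mm farther back than shut.
Start: joints at [-1.288, 0.053, 1.613, -0, 1.476, -0.119], TCP at [0.244, -0.575, 0.256] pointing down, gripper open.
Joint ranges: [-3.01, 3.01], [-1.01, 2.22], [0.06, 2.58], [-1.02, 4.17], [0.09, 2.62], [-3.14, 3.14]. Speed limits (rad/s): [2.57, 2.57, 3.14, 3.14, 3.14, 3.14].

INTERFACE

Orientations are given as a unit quaternion [w, x, y, z].
In Python, from plant import manip gives the robot as it stands.
- The arm moves only by the shell command python3 -m inch 'ROWS'. ROWS is JSON, a list of rows, each a list of 3 entries, a list of its own where there are three numbers: the shift along the tool's x, y, z in m, then the turn, a rotation vector about the tool's x, y, z in rad, then the opening, from 0 (shut) to 1 (fully open). A call has 1 to 8 rows; each row shifts and turns the commanded pose from where the row before left it, along the tool's axes as they then stand; what a row does not reach is not made up. A row lasts 1/10 s, in which the tool goes at most 50 mm and 8.59 degrees, less where a joint would pass 70% of its speed; a pose out of reach is approached as far as the arm can. A call with a gripper value outside its range is refused whole. The fingers move at their own pace and stop on an object; the grip force is fixed at half the most. Time passes only in rows, so rows that do not move let the fingers close. It gives the time, the measured TCP pose, the force, the opening and the grip force at its end, in the units of the state.
- manip.state(): the state, without advancing time (a new reading comes with each control period).
- manip.grab_frame(name): name is "side" or "top"; returns (picture, depth): 400x640x3 uint8, red, green, blue; 400x640 float32, m along the optical axis (not along the pixel's ray), 0 where there is no reading.
- manip.camera_params(name): a dict with "camera_matrix" (3x3 intrinsics, pixels), "rvec" (rotation vector, rad) and "tvec" (3), from world to camera coordinates, as OpenCV has them. Camera axes: x right, y down, z forward; pixel columns grow to the right and rows downward; lengths in m; the calibration is good to about 2 mm. A picture is of the moment at which its call begins. camera_params takes no time and is no camera call.
- manip.job_done(): hands the job in; it is judged then, once.
Trained networks look in the newest picture that a camera, given by its name, has taken for a name from the list of things; names that differ only in an ending like _2 or _b are one class to them, and where a whole thing is asked for, a point or a joint stands for the part that bears it (a point fixed in the world has none). Each returns a list of dicts, best first, with "score" (0 to 1); they miss things now and then, are a little off and sometimes report something else, mostly with a low value. They report only what shows in the picture. A call takes as long as a camera call. They do not tell look-alikes from the thing itself.
- manip.look_for(camera, label): "point" ([x, y, z] in m, in world coordinates, good to about 4 mm: the middle of the surface that is visible of it).
The state is a dict: "time": time; "joint_pos": joint angles; "joint_vel": joint speeds; "joint_efforts": joint torques, N m; "tool_pos": TCP position; "tool_rot": TCP orientation; "contact_force": force on the tool from outside, world axes, zero at the start; "ft_torque": the same for the moment, N m; "gripper_width": opening from 0.0 (shut) to 1.0 (fully open); "grasp_force": force on a finger pad.
Only numpy, scipy, OpenCV 4.12 (cv2) and the standard library are available. Lean on these libraries where they do the work, as an engineer would, in place of code of your own. Each camera call takes 0.05 s, during which the arm holds its last target. There are 200 camera calls.

TASK

Swing the stand's keeper bar aside, by its upright pin, until it is clear of the collars of all three forged bars. Then draw the bar with the crook out of its socket and hang it by its crook over the rail of the rack, and let go; finish once it hangs freely and has all but stopped swinging. Leave the other two bars in their sockets and do not drop the hook bar or shove the other things on the table about.

Things in the scene. Friction and masses are not known exactly. Their poses are not given: they have to be found in the camera images.
- stand: Fixed steel stand, base 80 x 240 x 8 mm (y -110 to 130). Origin on the table under the middle socket, z up. Three upright round sockets (24 mm outside, 14 mm bore, floor 8 mm and mouth 60 mm above the table) in a row along its y at y = -62, 0, 62 mm, x = 0, each loosely holding a bar, in any order. The keeper runs along the row's -x side (the robot's). Stand and rack may swap sides.
- keeper (a joint): Hinge of the keeper, a flat bar 18 mm wide, 74 to 80 mm above the table, over the -x edge of the bars' collars, which it holds down. Vertical pivot at stand x = -18, y = 104 mm. 0 rad: along the row; grows, to 0.9 at most, as the pin end swings to the stand's -x. From about 0.3 rad all three collars are free. It stays where left; moves with about 1 N at the pin.
- keeper_pin (a point): Centre of the ball (16 mm dia) on top of the keeper's upright round pin (10 mm dia, from 80 to about 148 mm above the table), 228 mm from the pivot; at joint 0 it is at stand x = -18, y = -124 mm, 148 mm above the table. Push the pin towards the stand's -x, from its +x side.
- hook_bar: Dark forged round bar, 10 mm dia, with a crook like a walking stick's, 0.18 to 0.3 kg, standing in a socket on its floor, leaning up to about 0.1 rad, crook roughly to the stand's +x. Origin at its foot, z up the shank, x the way the crook points. Shank straight to z = 150 mm; collar 30 mm dia at z = 56 to 62 mm, free 4 mm below the keeper.
- crook (a point): On hook_bar: middle of the underside of the crook's arch (x = 28, z = 173 mm), which rests on the rail. The crook is a half circle of 28 mm centre-line radius about x = 28, z = 150 mm, 10 mm thick, top at z = 183 mm; its short leg at x = 56 mm ends in a ball 22 mm dia centred at z = 130 mm. Hung, the shank leans about 0.1 rad and swings a few seconds after release.
- foot (a point): On hook_bar: centre of the foot of the shank (its origin).
- ear_bar: Straight dark bar, 10 mm dia, with collar like the hook bar's and a small wheat ear on top (20 mm thick, 155 mm long in all), standing in a socket. Origin at its foot, z up the bar.
- spear_bar: Straight dark bar, 10 mm dia, with collar and a spear-shaped tip (20 mm thick, 156 mm long in all), standing in a socket. Origin at its foot, z up the bar.
- rack: Fixed hanging rack: base plate 120 x 250 x 8 mm, two posts 16 x 12 mm at y = -115 and 115 mm up to 200 mm, carrying the rail along its y axis. Origin at table height under the rail's middle; x to the side away from the robot.
- rail_mid (a point): Middle of the rail's axis, 200 mm above the table; the rail is a round steel bar, 12 mm dia, along the y axis, 218 mm free between the posts. The hook bar may hang facing either way.
- hammer: Bystander: hand hammer lying flat; origin under its middle.
- wrench: Bystander: open-ended wrench lying flat; origin under its middle.
- chisel: Bystander: dark flat cold chisel, 178 mm long, lying flat; origin under its middle.
- leaf: Bystander: dark flat forged leaf with stem, 175 mm long, lying flat; origin under its middle.
- block: Bystander: plain steel block 50 x 40 x 30 mm; origin under its middle.
- paint_can: Bystander: closed standing can, 66 dia, 90 mm; origin under its middle.
- rivet_bowl: Bystander: shallow aluminium bowl, 90 dia, 40 high mm; origin under its middle.
Things that resemble listed ones, but are neither listed nor needed, are in the scene too. Leave any purple look-alike of the hook_bar alone.

How it is judged:
On the way, in this order (a step that is already met when the one before it is completed fails the run):
1. the keeper is swung clear of the collars (0.3 rad or more) (value of joint keeper above 0.3 rad), for 0.2 s.
2. the hook bar is drawn clear of its socket (z of foot in the frame of stand above 0.065 m), for 0.2 s.
At the end, for the whole second after the job is handed in: Hook bar nearly still (80 mm/s) on the rail by its crook (arch underside within 25 mm across, 0-14 mm above the rail's axis, 100 mm of its middle), foot 15 mm off the table, shank within 0.5 rad of upright; other bars in their sockets, within 0.2 rad of upright, raised under 12 mm (x of crook in the frame of rail_mid between -0.025 and 0.025 m and y of crook in the frame of rail_mid between -0.1 and 0.1 m and z of crook in the frame of rail_mid between 0 and 0.014 m and contact force between hook_bar and rack above 0.5 N and height (world z) of foot above 0.015 m and angle between hook_bar's own z axis and vertical below 0.5 rad and linear speed of hook_bar below 0.08 m/s and angular speed of hook_bar below 0.6 rad/s and z of each of ear_bar, spear_bar in the frame of stand below 0.02 m and angle between each of ear_bar, spear_bar's own z axis and vertical below 0.2 rad); the robot touches nothing.
It fails at once if the hook bar is dropped or laid down (leans over 1 rad) (angle between hook_bar's own z axis and vertical above 1 rad).
It fails at once if another bar is drawn from its socket (raised over 40 mm off the socket's floor) (z of any of ear_bar, spear_bar in the frame of stand above 0.048 m).
It fails at once if a bystander on the table is shoved more than 40 mm (distance of any of hammer, wrench, chisel, leaf, block, paint_can, rivet_bowl from where it was at the start of the episode above 0.04 m).
It also fails if it takes over 70 s, if anything falls off the work surface, if the arm or the gripper's body presses on something with over 40 N, if the wrist force passes 120 N, or if a joint passes its speed limit or range.

## Working session

There is one attempt and no reset: what is moved stays moved. The work goes in short steps, Python scripts to look and compute and a shell command to move; the robot and the scene stay as the last step left them, time stands still between calls to the robot, and variables do not carry over. Pictures are saved under pics/ and viewed, at most 10 in all, crops included, and the job is handed in when it is done.

```bash
ls; mkdir -p pics; cat > h.py <<'E'
import numpy as np, cv2
from plant import manip
from scipy.spatial.transform import Rotation as R
def cam(n):
    p=manip.camera_params(n); return np.array(p["camera_matrix"]),R.from_rotvec(np.ravel(p["rvec"])).as_matrix(),np.ravel(p["tvec"])
def unproj(n,u,v,d):
    K,Rm,t=cam(n); c=np.linalg.inv(K)@np.array([u,v,1.])*d; return Rm.T@(c-t)
def proj(n,P):
    K,Rm,t=cam(n); c=K@(Rm@np.array(P)+t); return c[:2]/c[2]
def cloud(n,depth):
    K,Rm,t=cam(n); v,u=np.indices(depth.shape); c=np.stack([(u-K[0,2])/K[0,0]*depth,(v-K[1,2])/K[1,1]*depth,depth],-1)
    return (c-t)@Rm
def toolrot():
    w,x,y,z=manip.state()["tool_rot"]; return R.from_quat([x,y,z,w]).as_matrix()
E
python3 - <<'E'
from h import *
np.set_printoptions(precision=3,suppress=True)
ims=[]
for n in("side","top"):
    im,d=manip.grab_frame(n); np.savez(f"/tmp/{n}0.npz",im=im,d=d); cv2.imwrite(f"pics/{n}0.png",im[...,::-1])
    K,Rm,t=cam(n); print(n,"pos",-Rm.T@t,"fwd",Rm[2],K[0,0])
    for l in("stand","keeper","keeper_pin","hook_bar","crook","ear_bar","spear_bar","rack","rail_mid","paint_can"):
        r=manip.look_for(n,l)
        print(l,[(np.round(q["point"],3).tolist(),round(q["score"],2),proj(n,q["point"]).round().tolist()) for q in r[:3]])
print(manip.state()); print(toolrot())
E
```

```text
pics
side pos [0.45  0.748 1.222] fwd [ 0.032 -0.645 -0.763] 440.4198387601289
stand [([0.569, -0.165, 0.008], 0.87, [299.0, 224.0]), ([0.361, 0.279, 0.006], 0.31, [357.0, 356.0])]
keeper [([0.559, -0.228, 0.081], 0.82, [303.0, 197.0])]
keeper_pin [([0.556, -0.228, 0.079], 0.56, [304.0, 197.0]), ([0.577, 0.216, 0.009], 0.37, [283.0, 329.0])]
hook_bar [([0.582, -0.145, 0.143], 0.74, [293.0, 203.0]), ([0.343, -0.603, 0.014], 0.45, [365.0, 141.0])]
crook [([0.577, -0.145, 0.138], 0.57, [295.0, 204.0]), ([0.341, -0.606, 0.012], 0.43, [366.0, 141.0])]
ear_bar [([0.576, -0.203, 0.119], 0.46, [298.0, 195.0])]
spear_bar [([0.561, -0.226, 0.08], 0.63, [303.0, 197.0]), ([0.571, -0.165, 0.009], 0.18, [298.0, 224.0])]
rack [([0.572, 0.211, 0.008], 0.65, [285.0, 327.0])]
rail_mid [([0.573, 0.214, 0.011], 0.73, [285.0, 328.0])]
paint_can [([0.753, 0.233, 0.084], 0.86, [217.0, 318.0])]
top pos [ 0.42  -0.165  1.497] fwd [ 0.075 -0.001 -0.997] 438.15135263670743
stand [([0.568, -0.206, 0.008], 0.93, [330.0, 191.0]), ([0.358, 0.269, 0.006], 0.29, [190.0, 255.0])]
keeper [([0.554, -0.232, 0.079], 0.62
[... 560 characters left out ...]
([0.569, 0.197, 0.008], 0.69, [212.0, 193.0]), ([0.354, 0.27, 0.005], 0.65, [190.0, 257.0])]
paint_can [([0.756, 0.21, 0.092], 0.65, [201.0, 133.0])]
{'time': 1.1, 'joint_pos': array([-1.288,  0.053,  1.613,  0.   ,  1.476, -0.119]), 'joint_vel': array([ 0.001, -0.001, -0.001,  0.001,  0.001,  0.001]), 'joint_efforts': array([ -0.001, -39.369, -37.047,  -0.   ,   0.001,   0.   ]), 'tool_pos': array([ 0.244, -0.575,  0.256]), 'tool_rot': array([-0.  ,  0.98,  0.2 ,  0.  ]), 'contact_force': array([-0.151,  0.097,  0.421]), 'ft_torque': array([0.023, 0.021, 0.015]), 'grasp_force': 0.0, 'gripper_width': 0.9973512685471362}
[[ 0.92   0.391  0.   ]
 [ 0.391 -0.92   0.   ]
 [ 0.     0.    -1.   ]]
```

```bash
python3 - <<'E'
import cv2
a=cv2.imread("pics/side0.png"); b=cv2.imread("pics/top0.png")
c=cv2.resize(a[130:260,200:430],None,fx=3.4,fy=3.4,interpolation=cv2.INTER_CUBIC); cv2.imwrite("pics/c1.png",c)
E
```

```text
(no output)
```

View pics/top0.png

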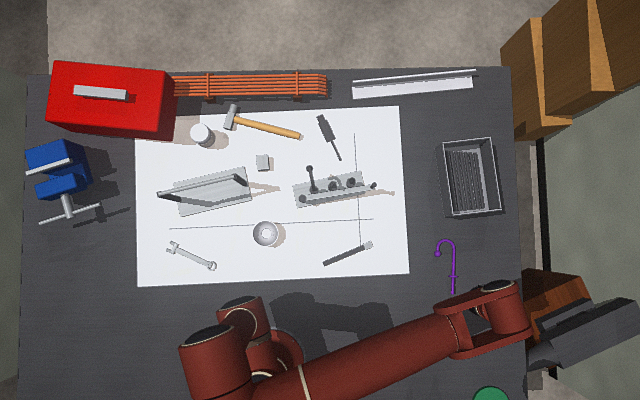

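View pics/c1.png

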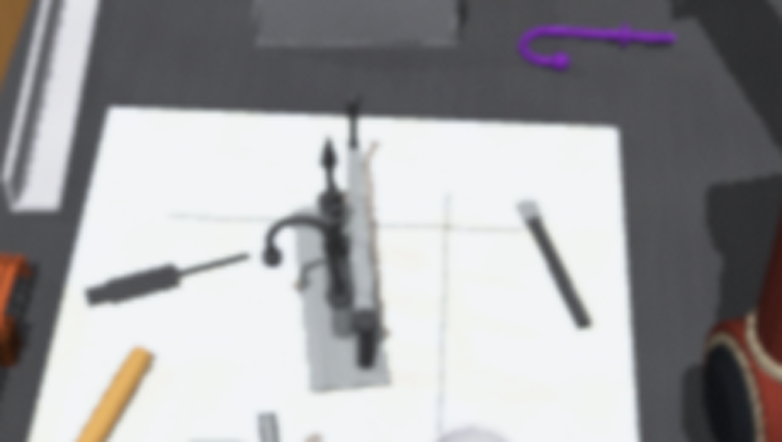

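Top view candidates for the hook bar are the purple look-alike at (450,254), which I leave alone, and the dark crook in the stand at about (311,180). The orange and silver items aren't hooks. The side crop shows the dark crook pointing to the stand's +x in the socket nearest the pivot, with the pin ball at side px ~(304,160). Next I measure the poses by depth.

```bash
python3 - <<'E'
from h import *
np.set_printoptions(precision=4,suppress=True)
P=[];C=[]
for n in("side","top"):
    f=np.load(f"/tmp/{n}0.npz"); p=cloud(n,f["d"]); ok=f["d"]>0
    P.append(p[ok]);C.append(f["im"][ok].astype(int))
    print(n,"table z", np.median(p[ok][(abs(p[ok][:,0]-.45)<.04)&(abs(p[ok][:,1]+.0)<.05)][:,2]))
def rect(box,lo,hi,i):
    q=P[i];m=(q[:,0]>box[0])&(q[:,0]<box[1])&(q[:,1]>box[2])&(q[:,1]<box[3])&(q[:,2]>lo)&(q[:,2]<hi)
    return q[m]
for i in(0,1):
  for nm,box in(("stand",(.48,.66,-.36,-.04)),("rack",(.45,.72,.04,.38))):
    q=rect(box,.0055,.0105,i); print(i,nm,len(q),cv2.minAreaRect((q[:,:2]*1000).astype(np.float32)))
for i in (0,1):
  q=rect((.42,.76,.0,.42),.188,.215,i); c=q.mean(0); u,s,vt=np.linalg.svd(q[:,:2]-c[:2],full_matrices=False)
  a=(q[:,:2]-c[:2])@vt[0]; print("rail",i,len(q),c,vt[0],a.min(),a.max(),q[:,2].max())
  q=rect((.48,.72,-.38,-.04),.07,.084,i); print("keeper",len(q),cv2.minAreaRect((q[:,:2]*1000).astype(np.float32)))
  q=rect((.48,.72,-.38,-.04),.1,.22,i)
  print("high");print(q[np.argsort(q[:,1])][::max(1,len(q)//45)])
E
```

```text
side table z 0.008485192436817097
top table z 0.004877543671470128
0 stand 757 ((569.93798828125, -199.26515197753906), (318.3614196777344, 179.2959442138672), 89.79076385498047)
0 rack 2435 ((584.8063354492188, 209.8908233642578), (339.59539794921875, 268.96307373046875), 89.8995132446289)
1 stand 686 ((570.4246215820312, -199.28004455566406), (312.3667907714844, 179.2917938232422), 89.86861419677734)
1 rack 1407 ((585.3146362304688, 210.4793243408203), (338.195068359375, 268.42425537109375), 89.89286041259766)
rail 0 422 [0.5712 0.2092 0.2051] [-0.214   0.9768] -0.13513097454923417 0.10799590274188657 0.21224698632231423
keeper 299 ((567.8460693359375, -222.907958984375), (48.05917739868164, 251.8164520263672), 9.093703269958496)
high
[[ 0.5666 -0.3439  0.1565]
 [ 0.5731 -0.34    0.1597]
 [ 0.5661 -0.3386  0.1568]
 [ 0.5695 -0.3381  0.1571]
 [ 0.566  -0.3372  0.1534]
 [ 0.5731 -0.3358  0.1348]
 [ 0.5663 -0.3337  0.1077]
 [ 0.5907 -0.2776  0.1581]
 [ 0.5939 -0.2734  0.1477]
 [ 0.5939 -0.2719  0.1444]
 [ 0.5835 -0.2702  0.1471]
 [ 0.59   -0.2693  0.1523]
 [ 0.5837 -0.2684  0.1294]
 [
[... 1795 characters left out ...]
 0.5781 -0.2071  0.1523]
 [ 0.5742 -0.2044  0.1323]
 [ 0.5751 -0.1546  0.1593]
 [ 0.5684 -0.1539  0.1065]
 [ 0.5822 -0.1519  0.1775]
 [ 0.5722 -0.1515  0.1587]
 [ 0.6055 -0.1494  0.186 ]
 [ 0.5935 -0.1491  0.1847]
 [ 0.591  -0.149   0.1807]
 [ 0.5851 -0.1489  0.1796]
 [ 0.575  -0.1485  0.1617]
 [ 0.5686 -0.1476  0.1061]
 [ 0.6118 -0.1464  0.1847]
 [ 0.6028 -0.1463  0.1838]
 [ 0.6302 -0.1461  0.1448]
 [ 0.5824 -0.1458  0.177 ]
 [ 0.6211 -0.1436  0.1844]
 [ 0.6149 -0.1435  0.1846]
 [ 0.6026 -0.1433  0.1856]
 [ 0.5904 -0.1431  0.1866]
 [ 0.6287 -0.1405  0.1749]
 [ 0.6149 -0.1405  0.1852]
 [ 0.603  -0.1402  0.1831]
 [ 0.6189 -0.1374  0.1794]
 [ 0.6311 -0.1335  0.1408]
 [ 0.6222 -0.1333  0.1367]]
```

Measurements: the pin is at about (0.571,-0.340), stand yaw ≈0.17, and the hook shank is at about (0.570,-0.147) leaning to +x. Rail middle is at about (0.574,0.195), yaw ≈0.215. First I turn the tool to yaw 0 and move to the pin's +x side.

```bash
python3 -m inch '[[[0,0,0],[0,0,0.134],0],[[0,0,0],[0,0,0.134],0],[[0,0,0],[0,0,0.134],0],[[0.035,-0.02,0],[0,0,0],0],[[0.035,-0.02,0],[0,0,0],0],[[0.035,-0.02,0],[0,0,0],0],[[0.035,-0.02,0],[0,0,0],0],[[0.035,-0.02,0],[0,0,0],0]]'; python3 -m inch '[[[0.035,-0.02,0],[0,0,0],0],[[0.035,-0.02,0],[0,0,0],0],[[0.035,-0.02,0],[0,0,0],0],[[0.035,-0.02,0],[0,0,0],0],[[0.035,-0.02,0],[0,0,0],0],[[0.03,-0.02,0],[0,0,0],0],[[0,0,0],[0,0,0],0],[[0,0,0],[0,0,0],0]]'
```

```text
time: 1.9
tool_pos: [0.4207, -0.4743, 0.2564]
tool_rot: [0.0, 1.0, -0.0, 0.0]
contact_force: [-0.1, -0.3, -0.1]
gripper_width: -0.001
grasp_force: 0.0
time: 2.7
tool_pos: [0.6248, -0.3547, 0.2559]
tool_rot: [0.0, 1.0, 0.001, -0.0]
contact_force: [-0.5, -0.5, -0.0]
gripper_width: -0.001
grasp_force: 0.0
```

```bash
python3 -m inch '[[[0,-0.016,0],[0,0,0],0],[[0,0,0.03],[0,0,0],0],[[0,0,0.03],[0,0,0],0],[[0,0,0.03],[0,0,0],0],[[0,0,0.03],[0,0,0],0],[[0,0,0],[0,0,0],0],[[0,0,0],[0,0,0],0]]'; python3 -m inch '[[[-0.015,0,0],[0,0,0],0],[[-0.015,0,0],[0,0,0],0],[[-0.015,0,0],[0,0,0],0],[[-0.015,0,0],[0,0,0],0],[[-0.015,0,0],[0,0,0],0],[[-0.015,0,0],[0,0,0],0]]'; python3 -m inch '[[[-0.015,0,0],[0,0,0],0],[[-0.015,0,0],[0,0,0],0],[[-0.015,0,0],[0,0,0],0],[[-0.005,0,0],[0,0,0],0],[[0,0,0],[0,0,0],0],[[0,0,0],[0,0,0],0]]'; python3 -m inch '[[[0.02,0,0],[0,0,0],0],[[0,0,-0.04],[0,0,0],0.4],[[0,0,-0.04],[0,0,0],0.4],[[0,0,-0.04],[0,0,0],0.4],[[0,0,-0.04],[0,0,0],0.4]]'
python3 - <<'E'
from h import *
im,d=manip.grab_frame("side"); cv2.imwrite("pics/c2.png",cv2.resize(im[130:260,200:430,::-1],None,fx=3.4,fy=3.4,interpolation=cv2.INTER_CUBIC))
E
```

```text
time: 3.4
tool_pos: [0.6236, -0.3392, 0.1364]
tool_rot: [-0.0, 1.0, -0.001, -0.0]
contact_force: [0.5, -0.5, 1.1]
gripper_width: 0.001
grasp_force: 0.0
time: 4.0
tool_pos: [0.5353, -0.3405, 0.1403]
tool_rot: [0.002, 1.0, -0.0, 0.003]
contact_force: [-0.2, 0.8, 0.6]
gripper_width: 0.002
grasp_force: 0.4
time: 4.6
tool_pos: [0.4853, -0.3398, 0.1378]
tool_rot: [0.001, 1.0, -0.0, 0.001]
contact_force: [-0.2, 0.5, -0.1]
gripper_width: -0.002
grasp_force: 0.0
time: 5.1
tool_pos: [0.505, -0.3391, 0.2982]
tool_rot: [0.0, 1.0, 0.0, 0.0]
contact_force: [0.3, -0.1, 0.3]
gripper_width: 0.399
grasp_force: 0.0
```

View pics/c2.png

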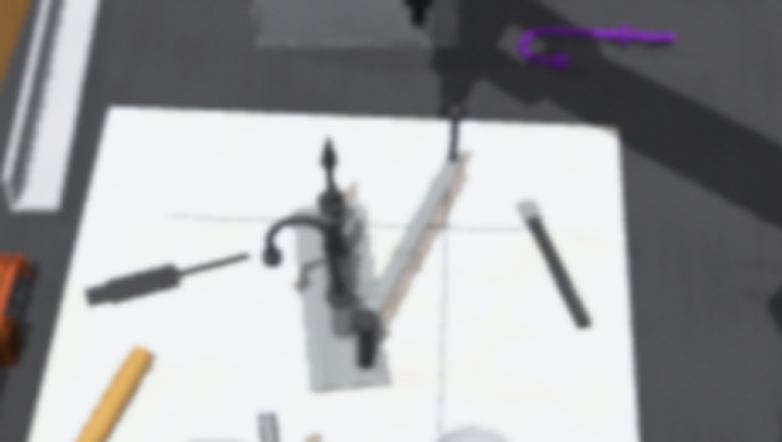

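The keeper has swung about 0.45 rad and its pin ball is now at crop (455,112); the bars are still standing in their sockets. Next I go above the hook shank and look closely.

```bash
python3 -m inch '[[[0.012,-0.032,0],[0,0,0],0.4],[[0.012,-0.032,0],[0,0,0],0.4],[[0.012,-0.032,0],[0,0,0],0.4],[[0.012,-0.032,0],[0,0,0],0.4],[[0.012,-0.032,0],[0,0,0],0.4],[[0.009,-0.030,0],[0,0,0],0.4],[[0,0,0],[0,0,-0.085],0.4],[[0,0,0],[0,0,-0.085],0.4]]';python3 -m inch '[[[0,0,0.02],[0,0,0],0.4],[[0,0,0.02],[0,0,0],0.4],[[0,0,0],[0,0,0],0.4],[[0,0,0],[0,0,0],0.4]]'
python3 - <<'E'
from h import *
np.set_printoptions(precision=4,suppress=True)
im,d=manip.grab_frame("side"); cv2.imwrite("pics/c3.png",cv2.resize(im[130:260,200:430,::-1],None,fx=3.4,fy=3.4,interpolation=cv2.INTER_CUBIC))
p=cloud("side",d)[d>0]
for z in (.09,.1,.11,.12,.13,.14,.15):
    q=p[(abs(p[:,2]-z)<.006)&(abs(p[:,0]-.57)<.022)&(abs(p[:,1]+.147)<.02)]; print(z,len(q),np.median(q,0),q[:,0].min(),q[:,0].max())
q=p[(p[:,2]>.1)&(p[:,2]<.2)&(p[:,0]>.55)&(p[:,0]<.66)&(abs(p[:,1]+.147)<.03)]
print(q[:,2].max(),q[q[:,0]>.615].mean(0))
E
```

```text
time: 5.95
tool_pos: [0.5744, -0.1478, 0.2965]
tool_rot: [0.0, 0.996, 0.088, 0.0]
contact_force: [-0.1, -1.1, 0.6]
gripper_width: 0.402
grasp_force: 0.0
time: 6.35
tool_pos: [0.5737, -0.1491, 0.2563]
tool_rot: [-0.0, 0.996, 0.085, -0.0]
contact_force: [0.1, -0.1, 1.3]
gripper_width: 0.401
grasp_force: 0.0
0.09 5 [ 0.5688 -0.1461  0.0933] 0.5655481111159977 0.5717783964641018
0.1 6 [ 0.5703 -0.1475  0.0997] 0.5650535828926793 0.572101431551264
0.11 9 [ 0.5685 -0.1484  0.1092] 0.5650535828926793 0.5716301074712599
0.12 7 [ 0.571  -0.1481  0.1209] 0.5653415799135693 0.574837996278954
0.13 7 [ 0.571  -0.1453  0.1301] 0.567655064963505 0.5741752505292893
0.14 8 [ 0.5725 -0.1474  0.1397] 0.5678645189467428 0.5771616466508843
0.15 6 [ 0.5736 -0.1464  0.1504] 0.5706843548813992 0.5768703934357381
0.1928891301466368 [ 0.6261 -0.1362  0.1548]
```

View pics/c3.png

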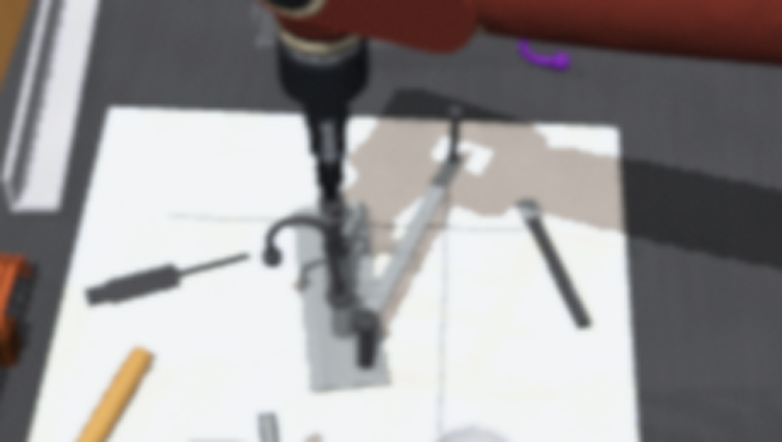

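The gripper is right above the hook shank at crop (335,200), and the crook arch at (300,220) lies in the plane between the fingers. I descend and grip.

```bash
python3 -m inch '[[[0,0,0.025],[0,0,0],0.4],[[0,0,0.025],[0,0,0],0.4],[[0,0,0.02],[0,0,0],0.4],[[0,0,0.015],[0,0,0],0.4],[[0,0,0.015],[0,0,0],0.4],[[0,0,0],[0,0,0],0.4],[[0,0,0],[0,0,0],0.4]]';python3 -m inch '[[[0,0,0],[0,0,0],0],[[0,0,0],[0,0,0],0],[[0,0,0],[0,0,0],0],[[0,0,0],[0,0,0],0],[[0,0,0],[0,0,0],0]]'
```

```text
time: 7.1
tool_pos: [0.5739, -0.1494, 0.1569]
tool_rot: [0.0, 0.996, 0.085, 0.0]
contact_force: [-0.6, 0.7, -0.4]
gripper_width: 0.396
grasp_force: 0.0
time: 7.6
tool_pos: [0.5743, -0.1496, 0.1577]
tool_rot: [0.001, 0.996, 0.085, 0.001]
contact_force: [0.2, 0.2, 5.9]
gripper_width: 0.105
grasp_force: 58.4
```

```bash
python3 -m inch '[[[0,0,-0.008],[0,0,0],0],[[0,0,-0.015],[0,0,0],0],[[0,0,-0.02],[0,0,0],0],[[0,0,-0.025],[0,0,0],0],[[0,0,-0.03],[0,0,0],0],[[0,0,-0.03],[0,0,0],0]]';python3 -m inch '[[[0,0,-0.03],[0,0,0],0],[[0,0,-0.03],[0,0,0],0],[[0,0,-0.03],[0,0,0],0],[[0,0,-0.02],[0,0,0],0],[[0,0,0],[0,0,0],0],[[0,0,0],[0,0,0],0],[[0,0,0],[0,0,0],0]]'
python3 - <<'E'
from h import *
np.set_printoptions(precision=4,suppress=True)
s=manip.state(); T=s["tool_pos"]; Rt=toolrot(); print(T)
out=[]
for n in("side","top"):
    im,d=manip.grab_frame(n); c=proj(n,T).astype(int)
    cv2.imwrite(f"pics/l_{n}.png",cv2.resize(im[max(0,c[1]-70):c[1]+70,c[0]-70:c[0]+70,::-1],(400,400),interpolation=cv2.INTER_CUBIC)); out.append(cv2.imread(f"pics/l_{n}.png"))
    p=cloud(n,d)[d>0]; q=(p-T)@Rt
    m=(abs(q[:,1])<.02)&(q[:,2]<.2)&(q[:,2]>-.05)&(abs(q[:,0])<.09); q=q[m]
    for z in (.03,.05,.07,.09,.11,.13,.145):
        w=q[(abs(q[:,2]-z)<.008)]; print(n,z,len(w),np.median(w,0) if len(w) else "")
    w=q[(q[:,0]>.03)]; print("crook side",len(w),w.mean(0) if len(w) else "", w[:,2].min() if len(w) else "",w[:,2].max() if len(w) else "",w[:,0].max() if len(w) else "")
cv2.imwrite("pics/lift.png",np.hstack(out))
E
```

```text
time: 8.2
tool_pos: [0.5725, -0.1489, 0.2852]
tool_rot: [-0.001, 0.996, 0.085, -0.001]
contact_force: [0.7, -0.6, -3.0]
gripper_width: 0.101
grasp_force: 58.6
time: 8.9
tool_pos: [0.5728, -0.149, 0.3919]
tool_rot: [-0.001, 0.996, 0.085, -0.002]
contact_force: [-0.2, 0.6, -2.4]
gripper_width: 0.103
grasp_force: 58.7
[ 0.5728 -0.149   0.3919]
side 0.03 19 [ 0.0043 -0.0067  0.0261]
side 0.05 13 [-0.0061 -0.0022  0.0535]
side 0.07 14 [-0.0057 -0.003   0.0701]
side 0.09 58 [-0.0079 -0.0046  0.0863]
side 0.11 13 [-0.0106 -0.0043  0.1103]
side 0.13 15 [-0.0128 -0.0022  0.1297]
side 0.145 5 [-0.0127 -0.0026  0.1446]
crook side 99 [ 0.05   -0.0045 -0.0017] -0.03265895087004906 0.02829049500899853 0.06270265835376312
top 0.03 0 
top 0.05 0 
top 0.07 0 
top 0.09 26 [-0.0161  0.001   0.0887]
top 0.11 0 
top 0.13 0 
top 0.145 2 [-0.0161 -0.0007  0.1435]
crook side 0
```

View pics/lift.png

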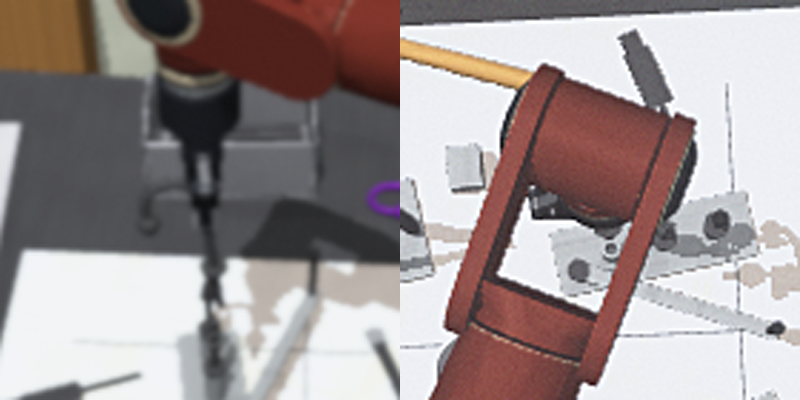

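The hook bar is held; its collar reads at tool z 0.086, so the foot is at 0.145, leaning 0.08 rad. The crook ball shows at crop (150,222). I carry it to the rail, then pre-tilt it to its hanging lean.

```bash
python3 -m inch '[[[0,0,0],[0,0,-0.045],0],[[0.002,-0.014,0],[0,0,0],0],[[0.0042,-0.028,0],[0,0,0],0],[[0.0042,-0.028,0],[0,0,0],0],[[0.0042,-0.028,0],[0,0,0],0],[[0.0042,-0.028,0],[0,0,0],0],[[0.0042,-0.028,0],[0,0,0],0]]';python3 -m inch '[[[0.0042,-0.028,0],[0,0,0],0],[[0.0042,-0.028,0],[0,0,0],0],[[0.0042,-0.028,0],[0,0,0],0],[[0.0042,-0.028,0],[0,0,0],0],[[0.0042,-0.028,0],[0,0,0],0],[[0.0042,-0.028,0],[0,0,0],0],[[0.002,-0.014,0],[0,0,0],0]]';python3 -m inch '[[[0,0,0],[0,0.06,0],0],[[0,0,0],[0,0.06,0],0],[[0,0,0],[0,0.06,0],0],[[0,0,0],[0,0,0],0],[[0,0,0],[0,0,0],0]]'
python3 - <<'E'
from h import *
np.set_printoptions(precision=4,suppress=True)
s=manip.state(); T=s["tool_pos"]; Rt=toolrot(); print(T);print(Rt)
im,d=manip.grab_frame("side")
p=cloud("side",d)[d>0]
ax=np.array([.977,.213,0]); ay=np.array([-.213,.977,0]); M=np.array([.574,.195,0])
q=np.c_[(p-M)@ax,(p-M)@ay,p[:,2]]
r=q[(q[:,2]>.19)&(q[:,2]<.222)&(abs(q[:,0])<.03)&(abs(q[:,1])<.1)]; print("rail",len(r),r.mean(0),np.polyfit(r[:,1],r[:,0],1))
b=q[(q[:,2]>.23)&(q[:,2]<.5)&(abs(q[:,0])<.08)&(abs(q[:,1])<.03)]
for z in np.arange(.25,.45,.02):
    w=b[abs(b[:,2]-z)<.01]
    if len(w): print(round(z,2),len(w),np.median(w,0),w[:,0].min(),w[:,0].max())
cv2.imwrite("pics/over.png",cv2.resize(im[170:370,180:400,::-1],None,fx=3,fy=3,interpolation=cv2.INTER_CUBIC))
E
```

```text
time: 9.7
tool_pos: [0.5624, 0.0081, 0.3935]
tool_rot: [-0.0, 0.994, 0.107, -0.001]
contact_force: [-0.4, -0.5, -2.5]
gripper_width: 0.097
grasp_force: 58.6
time: 10.4
tool_pos: [0.5498, 0.1923, 0.3936]
tool_rot: [-0.0, 0.994, 0.108, -0.001]
contact_force: [0.7, -0.1, -2.2]
gripper_width: 0.096
grasp_force: 58.7
time: 10.9
tool_pos: [0.5505, 0.1896, 0.3941]
tool_rot: [-0.01, 0.99, 0.107, 0.089]
contact_force: [-0.4, -0.8, -2.2]
gripper_width: 0.101
grasp_force: 58.7
[0.5505 0.1896 0.3941]
[[ 0.9616  0.2127  0.1734]
 [ 0.2093 -0.9771  0.0378]
 [ 0.1775 -0.     -0.9841]]
rail 307 [0.0004 0.0093 0.2062] [-0.0055  0.0005]
0.25 12 [-0.0099  0.003   0.2529] -0.014018206094058861 -0.006142712985535797
0.27 16 [-0.0118  0.0029  0.2713] -0.01730673850918848 -0.009063040974871628
0.29 5 [-0.0148  0.0035  0.284 ] -0.01744494007119068 -0.010219937352467607
0.31 97 [-0.0141  0.0034  0.3081] -0.02918875167837269 -0.0015618177940316693
0.33 19 [-0.0171  0.0028  0.329 ] -0.022172241439034696 -0.012203005802221646
0.35 17 [-0.0197  0.0035  0.3487] -0.022838735345845393 -0.015291822389294378
0.37 12 [-0.0112  0.0096  0.3755] -0.0321647074813284 0.0380045600985001
0.39 105 [0.0277 0.0065 0.3864] -0.03219727837373512 0.04405989340248383
0.41 50 [0.0258 0.0044 0.416 ] -0.02927359600711378 0.035391749870811715
0.43 133 [-0.0059  0.0035  0.4263] -0.048655571521026744 0.027337497077985183
```

View pics/over.png

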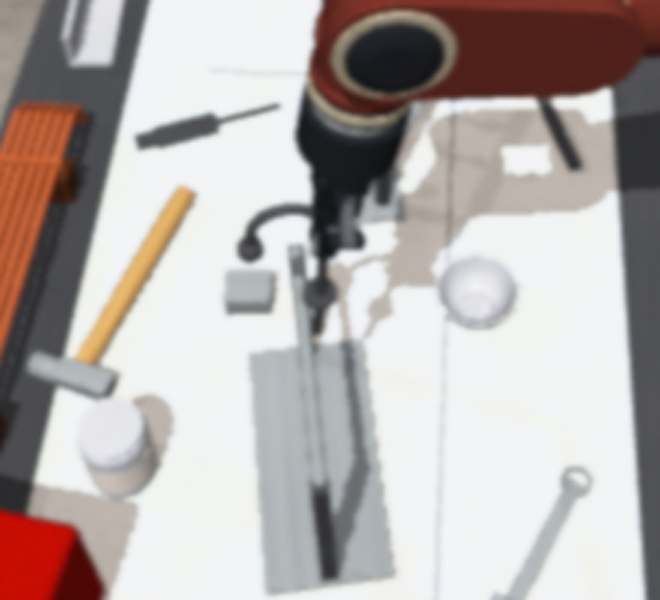

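The bar hangs over the rail near mid-span, but its collar would brush the rail on a straight descent. I go down 18 mm toward the robot first, then back once the collar is past.

```bash
python3 -m inch '[[[-0.0177,0,-0.0032],[0,0,0],0],[[-0.0045,0,0.0246],[0,0,0],0],[[-0.0045,0,0.0246],[0,0,0],0],[[-0.0045,0,0.0246],[0,0,0],0],[[-0.0045,0,0.0246],[0,0,0],0],[[-0.0045,0,0.0246],[0,0,0],0],[[0,0,0],[0,0,0],0],[[0,0,0],[0,0,0],0]]'
python3 - <<'E'
from h import *
np.set_printoptions(precision=4,suppress=True)
im,d=manip.grab_frame("side")
p=cloud("side",d)[d>0]
ax=np.array([.977,.213,0]); ay=np.array([-.213,.977,0]); M=np.array([.574,.195,0])
q=np.c_[(p-M)@ax,(p-M)@ay,p[:,2]]
b=q[(q[:,2]>.1)&(q[:,2]<.5)&(abs(q[:,0])<.08)&(abs(q[:,1])<.02)]
for z in np.arange(.14,.3,.015):
    w=b[abs(b[:,2]-z)<.008]
    if len(w): print(round(z,3),len(w),np.median(w,0),w[:,0].min(),w[:,0].max())
E
```

```text
time: 11.75
tool_pos: [0.5334, 0.1858, 0.2692]
tool_rot: [-0.01, 0.99, 0.107, 0.089]
contact_force: [0.7, -0.4, -2.2]
gripper_width: 0.101
grasp_force: 58.7
0.14 11 [-0.0276  0.002   0.1412] -0.033090246406833355 -0.024805927045559194
0.155 8 [-0.0305  0.0033  0.1532] -0.03336466682492891 -0.027755678472468293
0.17 1 [-0.04   -0.0033  0.1775] -0.03999227368100513 -0.03999227368100513
0.185 79 [-0.0317  0.0036  0.1836] -0.0477067413051573 -0.01870658471146578
0.2 70 [-0.0017  0.0019  0.2047] -0.03745484533560871 0.006072451395904042
0.215 25 [-0.0019  0.0018  0.2088] -0.04050919408868173 0.004797422104974428
0.23 9 [-0.0355  0.003   0.2277] -0.040722120988086544 -0.032854451745196675
0.245 6 [-0.0285  0.0006  0.2497] -0.030401621078521877 0.02410661938040071
0.26 67 [0.0115 0.0064 0.2608] -0.03995264429688519 0.0259750072695582
0.275 26 [0.011  0.0043 0.2743] -0.03616571206914428 0.019952952070044265
0.29 51 [-0.0253  0.0034  0.2939] -0.051174158517033025 0.01654925921320424
```

```bash
python3 -m inch '[[[-0.0018,0,0.0098],[0,0,0],0],[[0.008,0,0.0015],[0,0,0],0],[[0.008,0,0.0015],[0,0,0],0],[[-0.0036,0,0.0197],[0,0,0],0],[[-0.0036,0,0.0197],[0,0,0],0],[[-0.0036,0,0.0197],[0,0,0],0],[[0,0,0],[0,0,0],0],[[0,0,0],[0,0,0],0]]'; python3 -m inch '[[[-0.0009,0,0.0049],[0,0,0],0],[[-0.0009,0,0.0049],[0,0,0],0],[[-0.0005,0,0.003],[0,0,0],0],[[0,0,0],[0,0,0],0],[[0,0,0],[0,0,0],0]]'
```

```text
time: 12.6
tool_pos: [0.5496, 0.1894, 0.1995]
tool_rot: [-0.01, 0.99, 0.107, 0.089]
contact_force: [-0.0, 0.2, -2.1]
gripper_width: 0.102
grasp_force: 58.7
time: 13.1
tool_pos: [0.5491, 0.1893, 0.1862]
tool_rot: [-0.01, 0.99, 0.107, 0.089]
contact_force: [-0.5, 0.0, -2.2]
gripper_width: 0.099
grasp_force: 58.7
```

Still free; I lower in small steps until the weight comes off.

```bash
for i in 1; do python3 -m inch '[[[-0.0005,0,0.003],[0,0,0],0],[[-0.0005,0,0.003],[0,0,0],0],[[0,0,0],[0,0,0],0],[[0,0,0],[0,0,0],0]]'; done; python3 -m inch '[[[-0.0005,0,0.003],[0,0,0],0],[[0,0,0],[0,0,0],0],[[0,0,0],[0,0,0],0]]'
```

```text
time: 13.5
tool_pos: [0.5496, 0.1894, 0.1807]
tool_rot: [-0.01, 0.99, 0.107, 0.09]
contact_force: [-0.9, 0.0, 0.1]
gripper_width: 0.104
grasp_force: 59.4
time: 13.8
tool_pos: [0.5502, 0.1896, 0.1801]
tool_rot: [-0.01, 0.99, 0.107, 0.091]
contact_force: [-8.6, -2.1, 10.9]
gripper_width: 0.098
grasp_force: 60.7
```

```bash
python3 -m inch '[[[0.0004,0,-0.0022],[0,0,0],0],[[0,0,0],[0,0,0],0],[[0,0,0],[0,0,0],0]]'; python3 - <<'E'
from h import *
np.set_printoptions(precision=4,suppress=True)
im,d=manip.grab_frame("side")
p=cloud("side",d)[d>0]
ax=np.array([.977,.213,0]); ay=np.array([-.213,.977,0]); M=np.array([.574,.195,0])
q=np.c_[(p-M)@ax,(p-M)@ay,p[:,2]]
b=q[(q[:,2]>.03)&(q[:,2]<.25)&(abs(q[:,0])<.08)&(abs(q[:,1])<.018)]
for z in np.arange(.04,.235,.015):
    w=b[abs(b[:,2]-z)<.008]
    if len(w): print(round(z,3),len(w),np.median(w,0),w[:,0].min(),w[:,0].max())
cv2.imwrite("pics/hang.png",cv2.resize(im[210:330,220:380,::-1],None,fx=4.5,fy=4.5,interpolation=cv2.INTER_CUBIC))
E
```

```text
time: 14.1
tool_pos: [0.5499, 0.1895, 0.1804]
tool_rot: [-0.01, 0.99, 0.107, 0.09]
contact_force: [-3.1, -0.0, 6.5]
gripper_width: 0.097
grasp_force: 59.5
0.04 7 [-0.0098  0.0025  0.0435] -0.012867744966656876 -0.006948656435601594
0.055 8 [-0.0118  0.0028  0.0559] -0.01655355966422436 -0.007766060186986401
0.07 5 [-0.0111  0.0033  0.0683] -0.016657741068195973 -0.008312562924844447
0.085 23 [-0.0237 -0.0014  0.0922] -0.029528366482082857 -0.0063160596335484435
0.1 52 [-0.0159  0.0031  0.0946] -0.029528366482082857 -0.006595188321469611
0.115 12 [-0.0157  0.002   0.1148] -0.021471451266666115 -0.012849217659109046
0.13 10 [-0.0188  0.0031  0.1286] -0.022032267887991615 -0.013840066273546076
0.145 3 [-0.0193  0.0028  0.1393] -0.022032267887991615 -0.016668838363027096
0.16 16 [0.007  0.0081 0.1663] -0.019200383267766994 0.04305005853876979
0.175 60 [0.0291 0.0047 0.1745] -0.019200383267766994 0.04248809595615825
0.19 16 [0.0312 0.0042 0.1898] -0.017841144061158328 0.03639197372885139
0.205 106 [-0.0005  0.0038  0.2076] -0.03394284666547562 0.03267714042001848
0.22 54 [-0.0017  0.0017  0.216 ] -0.02864803453519235 0.02120321080387701
```

View pics/hang.png

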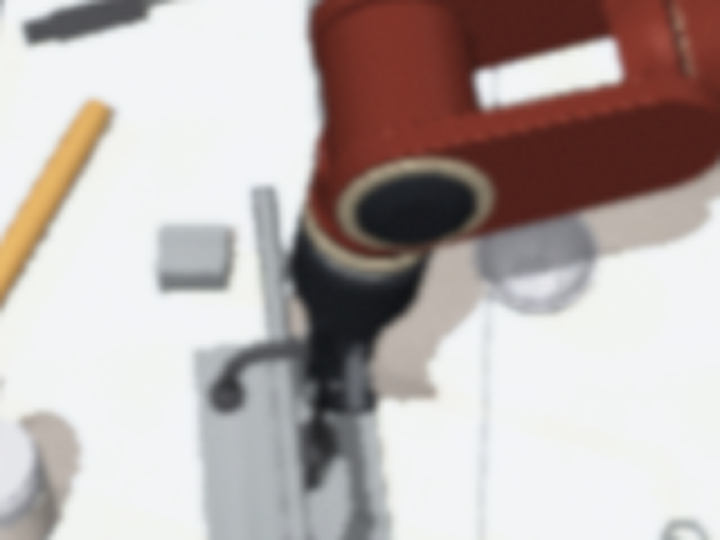

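The crook arches over the rail, with the arch at crop (270,350) and the ball on the far side at (228,392). The rail carries the weight, so I release and withdraw.

```bash
python3 -m inch '[[[0,0,0],[0,0,0],0.3],[[0,0,0],[0,0,0],0.5],[[0,0,0],[0,0,0],0.6],[[0,0,0],[0,0,0],0.6],[[0,0,0],[0,0,0],0.6]]';python3 -m inch '[[[0,0,-0.015],[0,0,0],0.6],[[0,0,-0.02],[0,0,0],0.6],[[0,0,-0.025],[0,0,0],0.6],[[0,0,-0.03],[0,0,0],0.6],[[0,0,-0.03],[0,0,0],0.6],[[0,0,-0.03],[0,0,0],0.6],[[0,0,-0.03],[0,0,0],0.6],[[0,0,-0.03],[0,0,0],0.6]]'; for i in 1 2 3 4 5; do python3 -m inch '[[[0,0,0],[0,0,0],0.6],[[0,0,0],[0,0,0],0.6],[[0,0,0],[0,0,0],0.6],[[0,0,0],[0,0,0],0.6],[[0,0,0],[0,0,0],0.6],[[0,0,0],[0,0,0],0.6],[[0,0,0],[0,0,0],0.6],[[0,0,0],[0,0,0],0.6]]'|head -1; done
cat > chk.py <<'E'
from h import *
np.set_printoptions(precision=4,suppress=True)
ax=np.array([.977,.213,0]); ay=np.array([-.213,.977,0]); M=np.array([.574,.195,0])
for k in range(6):
    im,d=manip.grab_frame("side"); p=cloud("side",d)[d>0]
    q=np.c_[(p-M)@ax,(p-M)@ay,p[:,2]]
    b=q[(abs(q[:,0])<.08)&(abs(q[:,1])<.03)]
    r=[np.median(b[(abs(b[:,2]-z)<.01)&(b[:,0]<-.0)],0).round(4) for z in (.05,.125,.15)]
    print(manip.state()["time"],*r)
cv2.imwrite("pics/fin.png",cv2.resize(im[150:330,200:440,::-1],None,fx=3.3,fy=3.3,interpolation=cv2.INTER_CUBIC))
E
python3 chk.py
```

```text
time: 14.65
tool_pos: [0.5491, 0.1893, 0.1788]
tool_rot: [-0.01, 0.99, 0.107, 0.089]
contact_force: [0.5, 0.5, -0.3]
gripper_width: 0.601
grasp_force: 0.0
time: 15.45
tool_pos: [0.5119, 0.1812, 0.3886]
tool_rot: [-0.01, 0.99, 0.107, 0.09]
contact_force: [-0.7, -0.1, -0.2]
gripper_width: 0.6
grasp_force: 0.0
time: 16.25
time: 17.05
time: 17.85
time: 18.65
time: 19.45
19.5 [-0.016   0.0028  0.0492] [-0.0202  0.0024  0.1239] [-0.022   0.0032  0.1488]
19.55 [-0.0159  0.0026  0.0496] [-0.0191  0.0022  0.1228] [-0.02    0.003   0.1473]
19.6 [-0.0157  0.0028  0.0464] [-0.0192  0.0024  0.1242] [-0.0223  0.0029  0.149 ]
19.65 [-0.0158  0.0024  0.0492] [-0.0201  0.0019  0.1252] [-0.0223  0.0029  0.1475]
19.7 [-0.0158  0.0025  0.0492] [-0.019   0.0024  0.1245] [-0.022   0.0026  0.1477]
19.75 [-0.0145  0.0021  0.0459] [-0.0202  0.0028  0.126 ] [-0.0223  0.0028  0.1491]
```

View pics/fin.png

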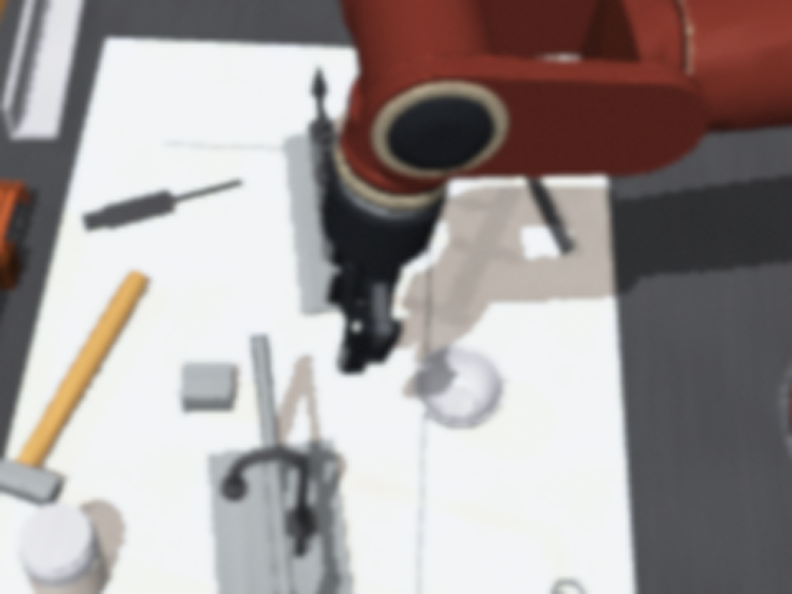

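The bar hangs still on the rail, with its arch at crop (275,455) and foot at (300,550), and the gripper is well clear of it. I hand in.

```bash
python3 -c "
from plant import manip
print(manip.job_done())"
```

```text
the job is handed in; nothing more can be done
None
```

I swung the keeper clear, drew the hook bar, and hung it by its crook over the rail, where it was hanging still and released when I handed the job in at about 20 s; the hand-in returned no verdict.

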